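# Clear the clamp plate and snap the pivot clip on

### The job

Pick up the blue fork tool by its wooden handle and with its base sweep the three loose wood chips off the grey clamp plate onto the bench; then push the red split clip along the plate with the fork until it snaps fully home in the groove of the steel pivot pin. Finally stand the tool upright again in the middle of the cork mat and let go. Do not touch the chips or the clip with the fingers, and leave the mallet, gouge, wax tin and wood blank where they are.

Things in the scene. Friction and masses are not known exactly. Their poses are not given: they have to be found in the camera images.
- fork: Fork tool, 0.25 kg, stands on its base. Origin: underside; +x points out of the fork's open end, z up. Base: blue steel slab 10 mm thick, x = -45 to +25 mm, y = -33 to +33 mm, its straight flat sides serve as scraper edges; two tines run on forward. Handle: upright wooden bar 24 x 24 mm, sides along x and y, centred at x = -10 mm, from z = 10 to 85 mm. Starts on the cork mat.
- fork_handle (a point): Point on the axis of the fork tool's handle, 60 mm above the underside of the tool and 25 mm below the handle's top; a good height to grip it with the fingers pointing down.
- fork_crotch (a point): Middle of the flat crotch between the fork's tines (tool x = 25 mm, at the underside), which pushes on the clip's back. It is 48 mm wide; the tines, y = +-24 to +-33 mm, reach 14 mm further forward and flare inside to 56 mm, so they take in the clip's 44 mm wide back.
- clip: Red split clip, open like a U, 6 mm thick, 54 g, lying flat and loose near the plate's -x end, mouth roughly towards the pin 150 to 165 mm away. Origin: underside, where the pin's axis lies when home; +x points out of the mouth (push it this way). Two sprung jaws reach to x = 21 mm, outer faces y = +-18 mm; hooks narrow the mouth to 14 mm at x = 8.6 mm, tips flare to 27 mm.
- clip_back (a point): Middle of the flat back face of the clip's stiff bridge, 44 mm wide, at the underside, 23 mm behind the clip's origin. The fork's crotch pushes here. The jaws spread and snap over the pin at about 5 to 10 N of push; the clip then jumps home by itself and stays.
- plate: Grey steel clamp plate fixed to the bench, 25 mm thick. Origin: underside, straight below the pivot pin. In its frame the plate reaches from x = -200 to +35 mm and y = -60 to +60 mm; the clip is pushed along +x. The chips lie between clip and pin, x = -105 to -35 mm. Its top is flat but for the pin.
- pin (a point): Steel pivot pin on the plate's top: this point is on the pin's axis at the level of the plate's top. The groove, 21 mm in diameter and 9 mm high, starts right at the plate's top; above it is a head 28 mm in diameter, its top 22 mm above the plate.
- mat: Square cork mat fixed on the bench, 150 x 150 x 4 mm; origin at the centre of its underside.
- chip0: Loose wood chip, 30 x 20 mm and 9 mm high, 10 g, lying on the plate. Origin: centre of its underside.
- chip1: Loose wood chip, 30 x 20 mm and 9 mm high, 10 g, lying on the plate. Origin: centre of its underside.
- chip2: Loose wood chip, 30 x 20 mm and 9 mm high, 10 g, lying on the plate. Origin: centre of its underside.
- mallet: Round wooden carver's mallet, standing head down, 242 mm high, 90 mm across, handle up. Leave alone. Origin: centre of its underside.
- gouge: Carving gouge lying flat, 240 mm long, wooden handle and steel blade along its x. Leave alone. Origin: underside.
- wax_tin: Green round tin, 70 mm across, 40 mm high. Leave alone. Origin: centre of its underside.
- blank: Wood blank with carved grooves, 100 x 170 x 28 mm. Leave alone. Origin: centre of its underside.
Mind the look-alikes: they are no part of the job. Several things look just like the fork: the one meant starts nearest to the robot's base.

How it is judged:
By the outcome, as a careful person would: the job done as asked, in the order asked, and still so for the second after the job is handed in, with the robot touching nothing.
It also fails if it takes over 54 s, if anything falls off the work surface, if the arm or the gripper's body presses on something with over 40 N, if the wrist force passes 120 N, or if a joint passes its speed limit or range.

### The arm

A 6-joint arm with a two-finger parallel gripper is mounted at the origin on the work surface. World frame = base frame: x ahead of the robot, y to its left, z up, the work surface at z = 0. Lengths are in m, angles in rad, forces in N, time in s.
With the tool pointing down it reaches from about 0.4 to 0.925 m from the base axis. Payload 3.4 kg.
Tool frame: the origin (TCP) lies on the centre line of the jaws, within the pads' length; the fingertips stand 14 mm ahead of it and the grasp point (between the pads) lies 5 mm behind it (ctrl.nose_length is the distance from the TCP to the fingertips, in m); z points along the fingers, y is the line along which they close (so a half turn about z gives the same grasp; the last joint's range is limited). The gripper opens to 85 mm and grips with 20 to 120 N. Pads are 22 mm wide; open, the fingers measure 114 mm over their backs; the gripper's body (76 mm by 85 mm) begins 54 mm behind the grasp point. The pads swing forward as they close: fully open they stand 13 mm farther back than shut.
Start: joints at [-1.254, 0.307, 1.506, -0, 1.328, -0.073], TCP at [0.219, -0.532, 0.216] pointing down, gripper open.
Joint ranges: [-3.12, 3.12], [-1.05, 2.28], [0.14, 2.33], [-1.42, 4.57], [0.1, 2.73], [-2.68, 2.68]. Speed limits (rad/s): [2.57, 2.57, 3.14, 3.14, 3.14, 3.14].

### API

Orientations are given as a rotation vector (axis times angle).
In Python, from cell import ctrl gives the robot as it stands. Calls block until the motion is done:
- ctrl.move_ptp(position, orientation): joint-space move of the TCP to a pose.
- ctrl.servo_line(position, ori=None, velocity=0.15, guard=None): straight line of the TCP; ori=None keeps the orientation; velocity is the mean speed in m/s. With guard (N) it stops when the force on the tool has changed by that much, and returns True; else False.
- ctrl.set_joints(angles): joint-space move.
- ctrl.command_gripper(opening, grip_force=None): opening from 0.0 (shut) to 1.0 (fully open); grip_force is the grip in N (None keeps the last); returns when the fingers have stopped.
- ctrl.dwell(seconds).
- ctrl.inverse_kinematics(position, orientation): joint angles nearest the present ones, or None.
- ctrl.read_state(): the state.
- ctrl.grab_frame(name): name is "scene" or "top"; returns the picture (480x640x3 uint8, red, green, blue); there is no depth.
- ctrl.camera_model(name): a dict with "vertical_fov" (degrees; the focal length in pixels is half the picture's height over the tangent of half this angle, whatever the lens; pixels are square), "cx", "cy" (the principal point, pixels), "origin" and "rotation" of the camera in the world. Camera axes: x right, y up, looking along -z (the intrinsics and any distortion apply to the point x, -y, -z); pixel columns grow to the right and rows downward; lengths in m; the calibration is good to about 2 mm. A picture is of the moment at which its call begins. camera_model takes no time and is no camera call.
A pose or a line that the arm cannot do raises ctrl.Unreachable and nothing moves.
- ctrl.hand_in(): hands the job in; it is judged then, once.
Trained networks look in the newest picture that a camera, given by its name, has taken for a name from the list of things; names that differ only in an ending like _2 or _b are one class to them, and where a whole thing is asked for, a point or a joint stands for the part that bears it (a point fixed in the world has none). Each returns a list of dicts, best first, with "p" (0 to 1); they miss things now and then, are a little off and sometimes report something else, mostly with a low value. They report only what shows in the picture. A call takes as long as a camera call. They do not tell look-alikes from the thing itself.
- ctrl.search_frame(camera, target): "rect" ([left, top, right, bottom] in pixels, round what is visible of it).
- ctrl.trace(camera, target): "pixels" (480x640 bool, what is visible of it) and "rect" ([left, top, right, bottom] in pixels, round what is visible of it).
- ctrl.place_of(camera, target): "xy" ([column, row] in pixels: a listed point, or the origin of a listed thing).
The state is a dict: "time": time; "qpos": joint angles; "joint_vel": joint speeds; "joint_torque": joint torques, N m; "tool_pos": TCP position; "ee_rot": TCP orientation; "contact_force": force on the tool from outside, world axes, zero at the start; "wrist_torque": the same for the moment, N m; "opening": opening from 0.0 (shut) to 1.0 (fully open); "grip_force": force on a finger pad.
Only numpy, scipy, OpenCV 4.12 (cv2) and the standard library are available. Lean on these libraries where they do the work, as an engineer would, in place of code of your own. Each camera call takes 0.05 s, during which the arm holds its last target. There are 200 camera calls.

## Working session

There is one attempt and no reset: what is moved stays moved. The work goes in short steps, each a Python script; the robot and the scene stay as the last script left them, time stands still between calls to the robot, and variables do not carry over. Pictures are saved under pics/ and viewed, at most 10 in all, crops included, and the job is handed in when it is done.

```bash
ls; mkdir -p pics; python3 - <<'E'
from cell import ctrl
import cv2,numpy as np
for c in ("scene","top"):
    im=ctrl.grab_frame(c); cv2.imwrite(f"pics/{c}0.png",im[:,:,::-1])
    print(c,ctrl.camera_model(c))
    for t in ("fork","fork_handle","fork_crotch","clip","clip_back","plate","pin","mat","chip0","mallet","gouge","wax_tin","blank"):
        print(t,[(np.round(d["xy"],1).tolist(),round(d["p"],2)) for d in ctrl.place_of(c,t)])
print(ctrl.read_state())
E
```

```text
pics
scene {'vertical_fov': 42.18740274142621, 'cx': 319.8139179814166, 'cy': 248.90989457364026, 'origin': array([ 1.23207234, -0.6668127 ,  1.14061968]), 'rotation': array([0.6656584 , 0.2512918 , 0.73208195])}
fork [([312.0, 312.4], 0.88), ([365.4, 178.6], 0.84), ([465.5, 193.3], 0.74)]
fork_handle [([311.5, 293.3], 0.8), ([366.6, 161.9], 0.67), ([266.9, 237.6], 0.48)]
fork_crotch [([315.7, 320.4], 0.82), ([477.6, 191.0], 0.78), ([352.8, 181.8], 0.7)]
clip [([305.8, 225.9], 0.57)]
clip_back [([315.1, 221.8], 0.58)]
plate [([261.8, 266.5], 0.72)]
pin [([260.6, 265.3], 0.88)]
mat [([365.7, 184.0], 0.66)]
chip0 [([294.2, 249.6], 0.5), ([264.8, 239.0], 0.42), ([314.2, 218.3], 0.42), ([286.2, 242.6], 0.4)]
mallet [([147.5, 355.5], 0.9), ([365.6, 182.1], 0.58), ([434.5, 218.4], 0.47)]
gouge [([387.7, 286.4], 0.92)]
wax_tin [([435.9, 218.4], 0.65), ([385.5, 283.4], 0.45)]
blank [([258.7, 381.8], 0.8)]
top {'vertical_fov': 50.561361668056335, 'cx': 312.0671856240072, 'cy': 240.37477942164932, 'origin': array([0.57653682, 0.01384456, 1.12238953]), 'rotation': array([ 0.03594941, -0.0595237
[... 709 characters left out ...]
3], 0.88)]
{'time': 1.4, 'qpos': array([-1.25353438e+00,  3.06784666e-01,  1.50636074e+00, -1.41784746e-05,
        1.32840434e+00, -7.35341085e-02]), 'joint_vel': array([ 0.00024606,  0.00108889,  0.00125049, -0.00181867, -0.00081537,
       -0.00084997]), 'joint_torque': array([ 1.18735443e-04, -4.57479501e+01, -2.52326703e+01, -1.24577728e-04,
        1.02649414e-03,  4.77676458e-07]), 'tool_pos': array([ 0.21899401, -0.53169209,  0.21632854]), 'ee_rot': array([ 3.08176515e+00,  6.09958867e-01, -1.32664177e-05]), 'contact_force': array([ 0.33823738, -0.8725155 ,  0.47925183]), 'wrist_torque': array([-0.00188581,  0.01864843,  0.02393773]), 'grip_force': 0.0, 'opening': 0.9988765834284423}
```

View pics/top0.png

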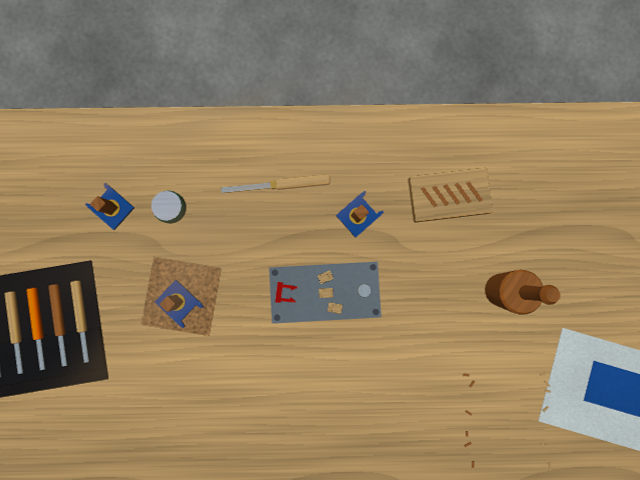

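View pics/scene0.png

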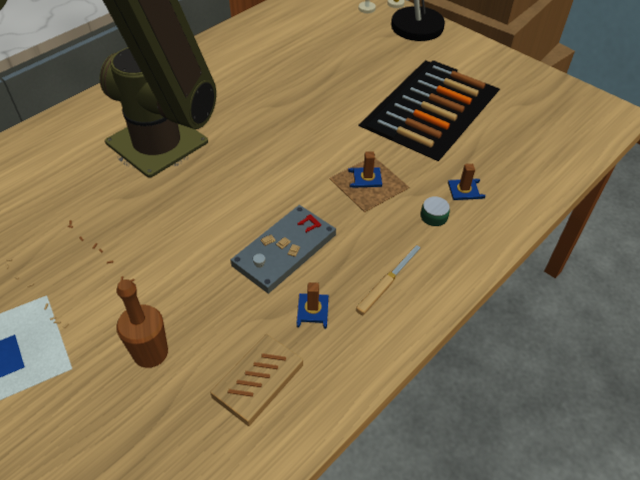

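The fork candidates in the top view are (181,304) on the cork mat, (359,211) and (109,208). The robot's base is at the bottom of the image, so (181,304) is nearest to it, and it is also on the mat. I choose that one and check it in a crop.

```bash
python3 - <<'E'
import cv2,numpy as np
im=cv2.imread("pics/top0.png")
a=cv2.resize(im[245:345,135:235],None,fx=4,fy=4,interpolation=cv2.INTER_CUBIC)
b=cv2.resize(im[245:345,262:387],None,fx=3.2,fy=4,interpolation=cv2.INTER_CUBIC)
cv2.imwrite("pics/c1.png",np.hstack([a,b]))
E
```

```text
(no output)
```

View pics/c1.png

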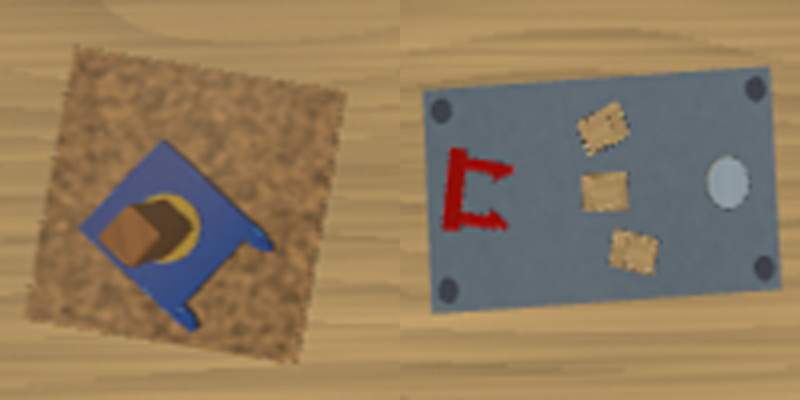

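The crop shows the mat fork with its tines towards the lower right (world about −x, −y). The clip is at the plate's left end with its mouth to the right, and three chips lie between it and the pin. I fit the poses by silhouette next.

```bash
cat > vis.py <<'E'
import cv2,numpy as np
from scipy.spatial.transform import Rotation as R
from scipy.optimize import minimize
from cell import ctrl
S=4
def proj(c,P):
    m=ctrl.camera_model(c); q=(np.atleast_2d(P)-m["origin"])@R.from_rotvec(m["rotation"]).as_matrix()
    f=240/np.tan(np.radians(m["vertical_fov"]/2))
    return np.c_[m["cx"]+f*q[:,0]/-q[:,2], m["cy"]+f*q[:,1]/q[:,2]]
def ray(c,uv,z):
    m=ctrl.camera_model(c); f=240/np.tan(np.radians(m["vertical_fov"]/2))
    d=R.from_rotvec(m["rotation"]).as_matrix()@[(uv[0]-m["cx"])/f,-(uv[1]-m["cy"])/f,-1]
    return m["origin"]+d*(z-m["origin"][2])/d[2]
def pose(p,xy):
    c,s=np.cos(p[2]),np.sin(p[2]); xy=np.asarray(xy,float)
    return xy@np.array([[c,s],[-s,c]])+p[:2]
def fill(c,img,p,poly,z0,z1,n=6,hull=False):
    w=pose(p,poly); zs=np.linspace(z0,z1,n)
    pts=[proj(c,np.c_[w,np.full(len(w),z)]) for z in zs]
    if hull: pts=[cv2.convexHull(np.vstack(pts).astype(np.float32))[:,0]]
    for q in pts: cv2.fillPoly(img,[np.round((q+.5)*S*16-8).astype(np.int32)],1,shift=4)
def down(a): return cv2.resize(a.astype(np.float32),(640,480),interpolation=cv2.INTER_AREA)
box=lambda a,b,c,d:[(a,c),(b,c),(b,d),(a,d)]
FORK=[(-.045,-.033),(.025,-.033),(.039,-.033),(.039,-.028),(.025,-.024),(.025,.024),(.039,.028),(.039,.033),(-.045,.033)]
CLIP=[(-.023,-.022),(-.014,-.022),(-.014,-.018),(.021,-.018),(.021,-.0135),(.0086,-.007),(.006,-.012),(-.014,-.012),
      (-.014,.012),(.006,.012),(.0086,.007),(.021,.0135),(.021,.018),(-.014,.018),(-.014,.022),(-.023,.022)]
def color(im,kind):
    h=cv2.cvtColor(im,cv2.COLOR_RGB2HSV).astype(int); H,s,v=h[...,0],h[...,1],h[...,2]
    if kind=="blue": m=(H>100)&(H<130)&(s>140)
    if kind=="red": m=((H<7)|(H>172))&(s>170)&(v>70)
    return m.astype(np.float32)
def fit(masks,p0,poly,z0,z1,ign=None,win=45,zc=.02):
    tgt={}
    for c,m in masks.items():
        u=proj(c,[p0[0],p0[1],zc])[0].astype(int); w=np.zeros((480,640),np.float32)
        w[max(u[1]-win,0):u[1]+win,max(u[0]-win,0):u[0]+win]=1; tgt[c]=(m,w)
    def cost(q):
        p=p0+np.array(q)*[.01,.01,.1]; e=0
        for c,(m,w) in tgt.items():
            a=np.zeros((480*S,640*S),np.uint8); fill(c,a,p,poly,z0,z1)
            ww=w
            if ign:
                b=np.zeros_like(a)
                for g in ign: fill(c,b,p,*g,hull=True)
                ww=w*(1-down(b))
            e+=(ww*(down(a)-m)**2).sum()
        return e
    r=minimize(cost,[0,0,0],method="Nelder-Mead",options=dict(initial_simplex=[[0,0,0],[.8,0,0],[0,.8,0],[0,0,1.5]],xatol=.01,fatol=.02,maxiter=150))
    return p0+r.x*[.01,.01,.1],r.fun
circ=[(-.010+.023*np.cos(t),.023*np.sin(t)) for t in np.linspace(0,6.28,20)]
def fork_fit(masks,p0,z=0.004):
    hb=box(-.024,.004,-.014,.014)
    return fit(masks,p0,FORK,z,z+.010,ign=[(hb,z+.01,z+.085),(circ,z+.01,z+.014)])
E
python3 - <<'E'
from vis import *
F={c:cv2.imread(f"pics/{c}0.png")[:,:,::-1].copy() for c in("top","scene")}
for c in F: ctrl.grab_frame(c)
g=lambda c,t:max(ctrl.trace(c,t),key=lambda d:d["p"])["pixels"].astype(np.float32)
def allfit(name,masks,fn):
    for sel in (("top",),("scene",),("top","scene")):
        p,e=fn({c:masks[c] for c in sel}); print(name,sel,np.round(p,4),round(e,1))
blue={c:color(F[c],"blue") for c in F}; red={c:color(F[c],"red") for c in F}
f0=np.r_[ray("top",(181,304),.01)[:2],-2.36]
pl0=np.r_[ray("top",(364,291),.025)[:2],-1.53]
cl0=np.r_[ray("top",(288,292),.028)[:2],-1.6]
m0=np.r_[ray("top",(181,297),.004)[:2],-1.7]
allfit("fork",blue,lambda m:fork_fit(m,f0))
allfit("clip",red,lambda m:fit(m,cl0,CLIP,.025,.031))
allfit("plate",{c:g(c,"plate") for c in F},lambda m:fit(m,pl0,box(-.2,.035,-.06,.06),0,.025,win=110))
allfit("mat",{c:np.maximum(g(c,"mat"),g(c,"fork") if 0 else 0) for c in F},lambda m:fit(m,m0,box(-.075,.075,-.075,.075),0,.004,ign=[(box(-.05,.05,-.05,.05),0,.09)],win=60))
for t in("pin",):
    for c,uv in(("top",(364.2,292.2)),("scene",(260.6,265.3))): print(t,c,ray(c,uv,.025))
for d in ctrl.trace("top","chip0"):
    if d["p"]>.3: y,x=np.nonzero(d["pixels"]); print("chip",d["p"],ray("top",(x.mean(),y.mean()),.033))
E
```

```text
fork ('top',) [ 0.5077  0.2835 -2.3615] 446.5Traceback (most recent call last):
  File "<stdin>", line 13, in <module>
  File "<stdin>", line 7, in allfit
  File "<stdin>", line 13, in <lambda>
  File "vis.py", line 53, in fork_fit
    return fit(masks,p0,FORK,z,z+.010,ign=[(hb,z+.01,z+.085),(circ,z+.01,z+.014)])
  File "vis.py", line 48, in fit
    r=minimize(cost,[0,0,0],method="Nelder-Mead",options=dict(initial_simplex=[[0,0,0],[.8,0,0],[0,.8,0],[0,0,1.5]],xatol=.01,fatol=.02,maxiter=150))
    res = _minimize_neldermead(fun, x0, args, callback, bounds=bounds,
                               **options)
    fxr = func(xr)
    fx = function(np.copy(x), *(wrapper_args + args))
  File "vis.py", line 44, in cost
    for g in ign: fill(c,b,p,*g,hull=True)
                  ~~~~^^^^^^^^^^^^^^^^^^^^
  File "vis.py", line 19, in fill
    pts=[proj(c,np.c_[w,np.full(len(w),z)]) for z in zs]
         ~~~~^^^^^^^^^^^^^^^^^^^^^^^^^^^^^^
  File "vis.py", line 7, in proj
    m=ctrl.camera_model(c); q=(np.atleast_2d(P)-m["origin"])@R.from_rotvec(m["rotation"]).as_matrix()
ValueError: time passes only in moves, steps and waits
```

```bash
sed -i 's/^S=4/S=4\nCAM={c:ctrl.camera_model(c) for c in ("top","scene")}/; s/m=ctrl.camera_model(c);/m=CAM[c];/' vis.py
python3 - <<'E'
from vis import *
F={c:cv2.imread(f"pics/{c}0.png")[:,:,::-1].copy() for c in("top","scene")}
for c in F: print(c,color(F[c],"blue").sum(),color(F[c],"red").sum())
f=np.array([.5077,.2835,-2.36])
m=color(F["top"],"blue"); a=np.zeros((480*S,640*S),np.uint8); fill("top",a,f,FORK,.004,.014); a=down(a)
print(a.sum(),m[260:340,140:220].sum(),proj("top",[f[0],f[1],.01]))
v=np.dstack([m,a,m*0])[250:350,130:230]*255
v=np.hstack([cv2.resize(v,None,fx=4,fy=4),cv2.resize(F["top"][250:350,130:230,::-1].astype(np.float32),None,fx=4,fy=4)])
cv2.imwrite("pics/dbg.png",v)
E
```

```text
top 3507.0 179.0
scene 1975.0 129.0
1105.375 168.0 [[180.78736788 305.03384882]][ WARN:0@0.396] global loadsave.cpp:1063 imwrite_ Unsupported depth image for selected encoder is fallbacked to CV_8U.
```

View pics/dbg.png

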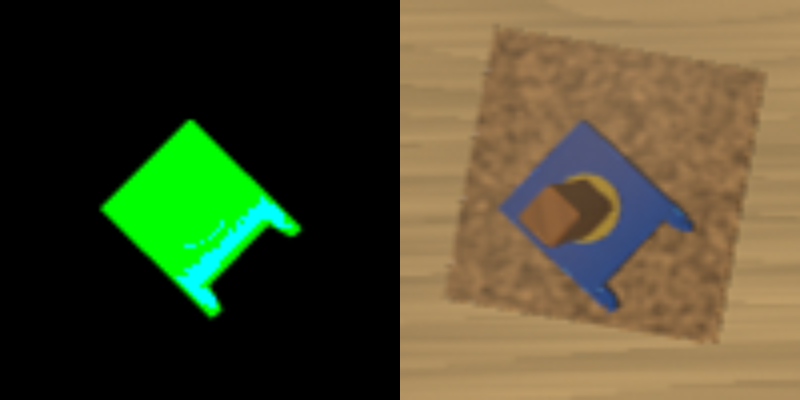

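The fit is already close, but the blue threshold is too strict. I relax it.

```bash
sed -i 's/m=(H>100)&(H<130)&(s>140)/m=im[...,2].astype(int)-im[...,0]>40/' vis.py
cat > all.py <<'E'
from vis import *
F={c:cv2.imread(f"pics/{c}0.png")[:,:,::-1].copy() for c in("top","scene")}
for c in F: ctrl.grab_frame(c)
g=lambda c,t:max(ctrl.trace(c,t),key=lambda d:d["p"])["pixels"].astype(np.float32)
pm={c:g(c,"plate") for c in F}; mm={c:g(c,"mat") for c in F}
def allfit(name,masks,fn):
    for sel in (("top",),("scene",),("top","scene")):
        p,e=fn({c:masks[c] for c in sel}); print(name,sel,np.round(p,4),round(e,1))
blue={c:color(F[c],"blue") for c in F}; red={c:color(F[c],"red") for c in F}
f0=np.r_[ray("top",(181,304),.01)[:2],-2.36]
pl0=np.r_[ray("top",(364,291),.025)[:2],-1.53]
cl0=np.r_[ray("top",(288,292),.028)[:2],-1.6]
m0=np.r_[ray("top",(181,297),.004)[:2],-1.7]
allfit("fork",blue,lambda m:fork_fit(m,f0))
allfit("clip",red,lambda m:fit(m,cl0,CLIP,.025,.031))
allfit("plate",pm,lambda m:fit(m,pl0,box(-.2,.035,-.06,.06),0,.025,win=110))
allfit("mat",mm,lambda m:fit(m,m0,box(-.075,.075,-.075,.075),0,.004,ign=[(box(-.05,.05,-.05,.05),0,.09)],win=60))
for t in("pin",):
    for c,uv in(("top",(364.2,292.2)),("scene",(260.6,265.3))): print(t,c,ray(c,uv,.025))
for d in ctrl.trace("top","chip0"):
    if d["p"]>.3: y,x=np.nonzero(d["pixels"]); print("chip",d["p"],ray("top",(x.mean(),y.mean()),.033))
E
python3 all.py
```

```text
fork ('top',) [ 0.5072  0.2863 -2.3236] 78.2
fork ('scene',) [ 0.5042  0.2889 -2.3411] 66.0
fork ('top', 'scene') [ 0.5071  0.2869 -2.3059] 160.1
clip ('top',) [ 0.5304  0.052  -1.7002] 33.0
clip ('scene',) [ 0.5296  0.0543 -1.6867] 36.2
clip ('top', 'scene') [ 0.5306  0.0525 -1.7087] 72.2
plate ('top',) [ 0.5345 -0.1115 -1.5336] 614.9
plate ('scene',) [ 0.5328 -0.1095 -1.5329] 484.7
plate ('top', 'scene') [ 0.5336 -0.1108 -1.534 ] 1179.2
mat ('top',) [ 0.5278  0.2853 -1.758 ] 63.7
mat ('scene',) [ 0.5244  0.2881 -1.7551] 40.5
mat ('top', 'scene') [ 0.5273  0.2857 -1.756 ] 158.4
pin top [ 0.52961046 -0.11364815  0.025     ]
pin scene [ 0.53957128 -0.11111067  0.025     ]
chip 0.69 [ 0.53063011 -0.03017362  0.033     ]
chip 0.5 [ 0.56469325 -0.03159727  0.033     ]
```

```bash
cat > hand.py <<'E'
from vis import *
PL=np.array([.5337,-.1107,-1.534]); MAT=np.array([.526,.2865,-1.756]); H=.055
K=+1  # hand yaw = fork yaw + K*pi/2 (fingers close along fork x)
OFF=np.array([-.010,0.]) # grip point in fork frame
def pl(x,y,yaw): return np.r_[pose(PL,[[x,y]])[0],PL[2]+yaw]
def tcp(f,z):
    xy=pose(f,[OFF])[0]; psi=f[2]+K*np.pi/2
    return np.r_[xy,z+H],(R.from_euler("z",psi)*R.from_euler("x",np.pi)).as_rotvec()
def line(f,z,v=.15,guard=None):
    p,o=tcp(f,z); return ctrl.servo_line(p,o,velocity=v,guard=guard)
def st(m=""):
    s=ctrl.read_state(); print(m,"t",round(s["time"],2),"tcp",np.round(s["tool_pos"],4),"F",np.round(s["contact_force"],1),"grip",round(s["grip_force"],1),"op",round(s["opening"],3))
def snap(n):
    out={}
    for c in("top","scene"): out[c]=ctrl.grab_frame(c); cv2.imwrite(f"pics/{n}_{c}.png",out[c][:,:,::-1])
    return out
E
python3 - <<'E'
import hand; from hand import *
FK=np.array([.506,.287,-2.325])
for k in(1,-1):
    hand.K=k
    for f,z in((FK,.004),(FK,.1),(pl(-.067,.1,0),.1),(pl(-.067,-.12,0),.025),(pl(-.24,0,-.17),.025),(pl(-.045,0,0),.025),(np.r_[MAT[:2],-1.9],.004)):
        q=ctrl.inverse_kinematics(*tcp(f,z)); print(k,None if q is None else np.round(q,2))
E
```

```text
1 None
1 None
1 [-0.11  0.43  1.47  0.    1.24  1.42]
1 [-0.2   0.25  2.02  0.    0.87  1.34]
1 [ 0.18  0.4   1.75 -0.    0.99  1.88]
1 [-0.18  0.39  1.77  0.    0.98  1.35]
1 [0.44 0.5  1.63 0.   1.01 2.34]
-1 [ 0.45  0.48  1.67  0.    0.99 -0.37]
-1 [ 0.45  0.38  1.56  0.    1.2  -0.37]
-1 [-0.11  0.43  1.47  0.    1.24 -1.72]
-1 [-0.2   0.25  2.02  0.    0.87 -1.8 ]
-1 [ 0.18  0.4   1.75  0.    0.99 -1.26]
-1 [-0.18  0.39  1.77  0.    0.98 -1.79]
-1 [ 0.44  0.5   1.63  0.    1.01 -0.8 ]
```

```bash
sed -i 's/^K=+1/K=-1/' hand.py; python3 - <<'E'
from hand import *
FK=np.array([.506,.287,-2.325])
p=ctrl.read_state()["tool_pos"]; ctrl.servo_line([p[0],p[1],.36],velocity=.3)
ctrl.move_ptp(*tcp(FK,.18)); st("above")
line(FK,.004,.12,guard=15); st("down")
ctrl.command_gripper(0.0,80); st("closed")
line(FK,.10,.15); st("up")
F=snap("g")
for sel in(("top",),("scene",)):
    print(sel,fork_fit({c:color(F[c],"blue") for c in sel},FK,z=.10))
E
```

```text
above t 5.58 tcp [0.5134 0.2936 0.2351] F [-0.1  0.1 -0.1] grip 0.0 op 0.997
down t 7.19 tcp [0.5134 0.2946 0.0597] F [-0.3 -0.1  0.1] grip 0.0 op 0.998
closed t 7.79 tcp [0.5133 0.2946 0.0593] F [0.4 1.3 2.1] grip 79.8 op 0.255
up t 8.58 tcp [0.5118 0.2937 0.1539] F [-1.  -0.7 -3.3] grip 79.1 op 0.257
('top',) (array([ 0.50634774,  0.28580808, -2.31309624]), np.float64(232.2802734375))
('scene',) (array([ 0.5025635 ,  0.28546974, -2.26479532]), np.float64(96.50390625))
```

```bash
sed -i 's/H=.055$/H=.0553/' hand.py; python3 - <<'E'
from hand import *
ctrl.move_ptp(*tcp(pl(-.067,.105,0),.08))
line(pl(-.067,.105,0),.0265,.12,guard=12); st("down")
h=line(pl(-.067,-.062,0),.0265,.10,guard=15); st(f"swept {h}")
line(pl(-.067,-.062,0),.10,.2)
line(pl(-.25,-.0,-.17),.10,.25); st("parked")
F=snap("s")
im=F["top"][220:350,200:400,::-1]; cv2.imwrite("pics/s_crop.png",cv2.resize(im,None,fx=4,fy=4,interpolation=cv2.INTER_CUBIC))
for sel in(("top",),("scene",)): print(fit({c:color(F[c],"red") for c in sel},np.array([.5304,.053,-1.70]),CLIP,.025,.031,win=25))
E
```

```text
down t 10.58 tcp [ 0.6361 -0.0293  0.082 ] F [ 0.1 -0.7 -1.8] grip 79.1 op 0.257
swept False t 12.4 tcp [ 0.4697 -0.0361  0.0818] F [ 0.1  0.1 -2.7] grip 79.2 op 0.254
parked t 13.84 tcp [0.5244 0.1481 0.154 ] F [-0.6  0.4 -3.7] grip 79.2 op 0.257
(array([ 0.53084344,  0.05243376, -1.71187948]), np.float64(32.1484375))
(array([ 0.52943105,  0.05363497, -1.70949903]), np.float64(34.58984375))
```

View pics/s_crop.png

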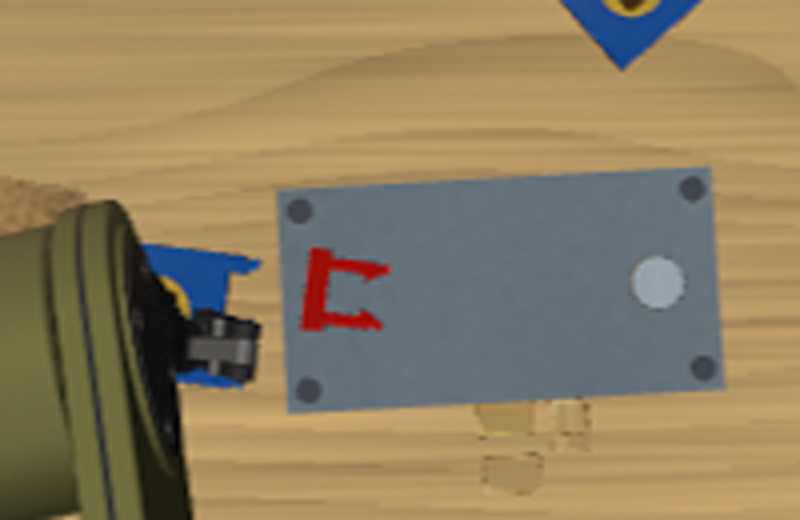

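The chips lie on the bench in front of the plate, at crop (505,418), (570,425) and (512,475). The clip has not moved and the plate is clear. I line up behind the clip next.

```bash
python3 - <<'E'
from hand import *
print("pin top",ray("top",(364.5-.1,290.7),.047))
C=np.array([.5302,.0530,-1.71]); d=np.array([np.cos(C[2]),np.sin(C[2])])
f=np.r_[C[:2]-.068*d,C[2]]
line(f,.08,.2); line(f,.0265,.1,guard=12); st("down")
F=snap("a")
b=F["scene"][170:270,240:400,::-1]; cv2.imwrite("pics/a_crop.png",cv2.resize(b,None,fx=5,fy=5,interpolation=cv2.INTER_CUBIC))
print(f, proj("scene",np.c_[pose(f,FORK),np.full(9,.0365)]).round(1).tolist())
for c in F: print(c,fork_fit({c:color(F[c],"blue")},f,z=.0265))
E
```

```text
pin top [ 0.53369617 -0.11158372  0.047     ]
down t 14.93 tcp [0.5414 0.1304 0.0822] F [-0.4  0.3 -3.2] grip 79.2 op 0.257
[ 0.53963531  0.12034222 -1.71      ] [[335.4, 193.3], [313.4, 205.8], [308.9, 208.3], [310.2, 209.5], [315.7, 207.9], [328.0, 219.3], [324.6, 222.9], [325.9, 224.1], [352.6, 208.5]]
top (array([ 0.54178427,  0.11686897, -1.71639604]), np.float64(535.09375))
scene (array([ 0.53979657,  0.12407984, -1.72106186]), np.float64(59.7705078125))
```

View pics/a_crop.png

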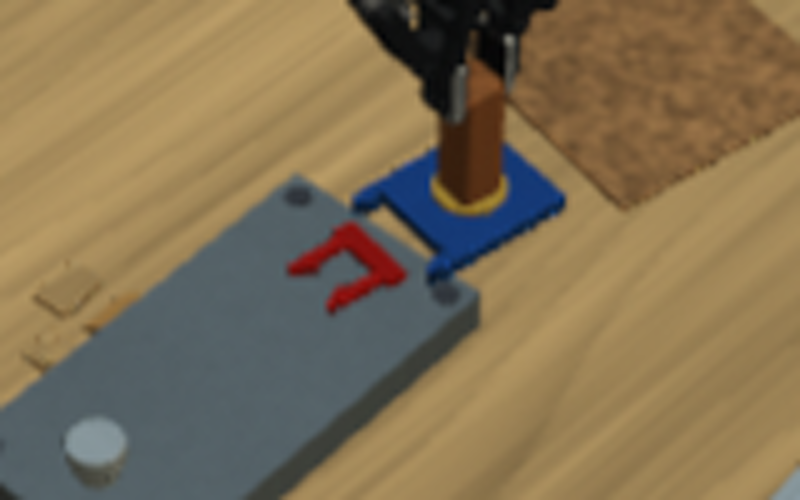

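```bash
python3 - <<'E'
from hand import *
C=np.array([.5302,.0530,-1.71])
def cf(c): return np.r_[pose(c,[[-.048,0]])[0],c[2]]
Z=.0262
line(cf(C),Z,.06); st("contact")
line(cf(pl(-.10,0,0)),Z,.06); st("aligned")
line(cf(pl(-.04,0,0)),Z,.06); st("before pin")
F=snap("b")
for c in F:
    p,e=fit({c:color(F[c],"red")},pl(-.04,0,0),CLIP,.025,.031,win=25)
    r=p[:2]-PL[:2]; a=PL[2]
    print(c,"clip in plate",np.round([r@[np.cos(a),np.sin(a)],r@[-np.sin(a),np.cos(a)],p[2]-a],4),e)
t=F["top"][260:320,310:400,::-1]; b=F["scene"][225:285,235:325,::-1]
cv2.imwrite("pics/b_crop.png",np.hstack([cv2.resize(x,(396,264),interpolation=cv2.INTER_CUBIC) for x in(t,b)]))
E
```

```text
contact t 15.52 tcp [0.5382 0.1099 0.0816] F [-0.8 -0.  -3.2] grip 79.2 op 0.256
aligned t 16.73 tcp [0.528  0.0474 0.0815] F [ 0.   0.1 -2.8] grip 79.2 op 0.258
before pin t 17.88 tcp [ 0.53   -0.0126  0.0815] F [-0.2  0.2 -2.9] grip 79.2 op 0.255
top clip in plate [-0.0452  0.0002 -0.0628] 186.95703125
scene clip in plate [-0.0342  0.0028  0.2511] 52.80859375
```

View pics/b_crop.png

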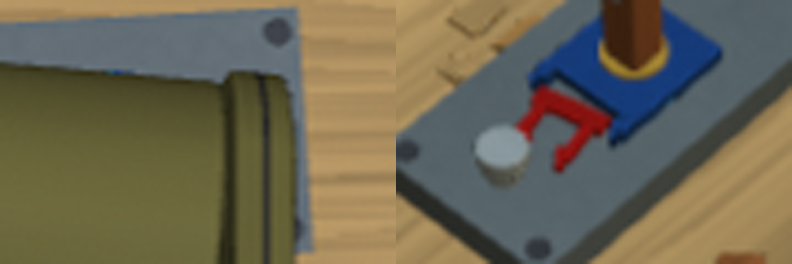

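The clip looks slightly yawed against the crotch. I measure it with the pin masked out.

```bash
cat > chk.py <<'E'
from hand import *
import sys
def chk(F,c,x0,fz=.0262,verbose=True):
    a=np.zeros((480*S,640*S),np.uint8)
    cir=[(.0165*np.cos(t),.0165*np.sin(t)) for t in np.linspace(0,6.28,30)]
    fill(c,a,PL,cir,.025,.049,hull=True); keep=(1-down(a))
    red=color(F[c],"red")*keep
    best=None
    tgt=pl(x0,0,0); u=proj(c,[*tgt[:2],.028])[0].astype(int); w=np.zeros((480,640),np.float32); w[u[1]-28:u[1]+28,u[0]-28:u[0]+28]=1; w*=keep
    def cost(q):
        b=np.zeros((480*S,640*S),np.uint8); fill(c,b,pl(*q),CLIP,.025,.031); return (w*(down(b)-red)**2).sum()
    for y0 in(-.2,0,.2):
        s=np.array([[x0,0,y0],[x0+.006,0,y0],[x0,.006,y0],[x0,0,y0+.1]])
        r=minimize(cost,s[0],method="Nelder-Mead",options=dict(initial_simplex=s,xatol=1e-4,fatol=.02,maxiter=200))
        if best is None or r.fun<best.fun: best=r
    return np.round(best.x,4),round(best.fun,1),red.sum()
E
python3 - <<'E'
from chk import *
F={c:cv2.imread(f"pics/b_{c}.png")[:,:,::-1].copy() for c in("top","scene")}
print(chk(F,"scene",-.04))
f=pl(-.088,0,0); p,e=fork_fit({"scene":color(F["scene"],"blue")},f,z=.0262)
r=p[:2]-PL[:2];a=PL[2];print("fork in plate",r@[np.cos(a),np.sin(a)],r@[-np.sin(a),np.cos(a)],p[2]-a,e)
E
```

```text
(array([-0.0339,  0.0021,  0.2162]), np.float64(26.3), np.float32(123.875))
fork in plate -0.0911549318965886 -0.0004051245758566713 -0.007977124701833427 33.55078125
```

```bash
python3 - <<'E'
from chk import *
for x in(-.085,-.082,-.079):
    h=line(pl(x,0,0),.0262,.012,guard=4); st(f"{x} {h}")
    F={"scene":ctrl.grab_frame("scene")}
    print(chk(F,"scene",-.034))
    if h: break
E
```

```text
-0.085 False t 18.38 tcp [ 0.5302 -0.0158  0.0815] F [ 0.1 -0.6 -3.1] grip 79.2 op 0.259
(array([-0.0317,  0.0022,  0.2536]), np.float64(25.8), np.float32(119.625))
-0.082 False t 18.83 tcp [ 0.5302 -0.0189  0.0815] F [ 0.   0.7 -1.6] grip 79.2 op 0.255
(array([-0.029 ,  0.0023,  0.2429]), np.float64(21.6), np.float32(122.8125))
-0.079 False t 19.28 tcp [ 0.5304 -0.0219  0.0815] F [-0.2 -0.3 -3. ] grip 79.2 op 0.261
(array([-0.0241, -0.0002,  0.0819]), np.float64(22.5), np.float32(119.8125))
```

```bash
python3 - <<'E'
from chk import *
for x in(-.075,-.070,-.065):
    h=line(pl(x,0,0),.0262,.015,guard=9); st(f"{x} {h}")
    F={"scene":ctrl.grab_frame("scene")}
    print(chk(F,"scene",-.022))
    if h: break
snap("d"); b=F["scene"][215:285,215:315,::-1]
cv2.imwrite("pics/d_crop.png",cv2.resize(b,(700,490),interpolation=cv2.INTER_CUBIC))
E
```

```text
-0.075 False t 19.75 tcp [ 0.5306 -0.0259  0.0815] F [ 0.3 -0.2 -2.5] grip 79.2 op 0.253
(array([-0.018 , -0.0011,  0.0465]), np.float64(14.9), np.float32(105.9375))
-0.07 False t 20.28 tcp [ 0.53   -0.0302  0.0813] F [-1.4  3.5 -1.9] grip 79.4 op 0.25
(array([-0.0161, -0.0021,  0.072 ]), np.float64(10.2), np.float32(102.75))
-0.065 False t 20.82 tcp [ 0.5294 -0.0345  0.0813] F [-4.2  5.9  0.2] grip 79.7 op 0.253
(array([-0.0141, -0.0017,  0.1764]), np.float64(14.2), np.float32(95.375))
```

View pics/d_crop.png

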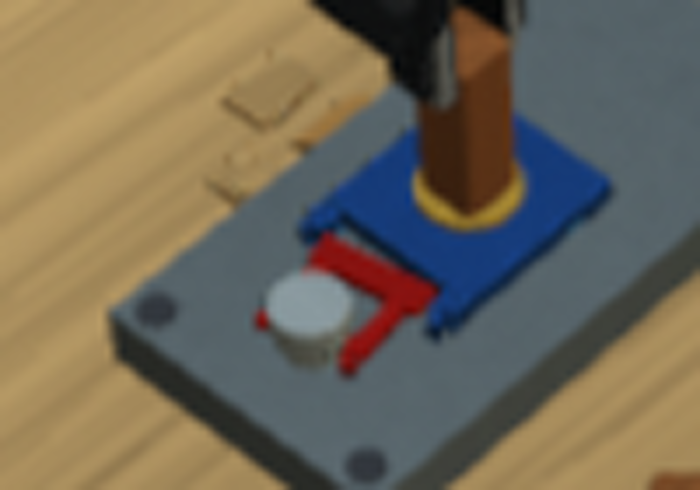

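The clip straddles the pin in the picture: head at (308,303), +y jaw at (350,365), and its back corner presses the crotch at (435,290). It is yawed about 0.17. I turn the fork slightly clockwise so it pushes on the lagging corner, then go on.

```bash
python3 - <<'E'
from chk import *
def cr(x,y,a): # fork pose with crotch at (x,y) in plate frame
    return pl(x-.025*np.cos(a),y-.025*np.sin(a),a)
print("pin scene",ray("scene",(258.5,257.8),.047))
for x,a in((-.040,-.12),(-.037,-.12),(-.034,-.10)):
    h=line(cr(x,0,a),.0262,.015,guard=15); st(f"{x} {h}")
    F={"scene":ctrl.grab_frame("scene")}
    print(chk(F,"scene",-.012))
    if h: break
cv2.imwrite("pics/e_scene.png",F["scene"][:,:,::-1])
E
```

```text
pin scene [ 0.53404347 -0.11062433  0.047     ]
-0.04 False t 21.4 tcp [ 0.5355 -0.0355  0.0815] F [ 0.4  5.3 -2.6] grip 79.2 op 0.256
(array([-0.0138, -0.0014,  0.0842]), np.float64(12.4), np.float32(95.875))
-0.037 False t 21.8 tcp [ 0.5357 -0.0397  0.0816] F [ 1.1  2.5 -2.7] grip 79.2 op 0.256
(array([-0.0085, -0.0012,  0.1042]), np.float64(15.7), np.float32(80.0))
-0.034 False t 22.2 tcp [ 0.5348 -0.0423  0.0816] F [ 0.5 -0.5 -2.6] grip 79.3 op 0.258
(array([ 0.0003, -0.0011,  0.0311]), np.float64(24.4), np.float32(47.4375))
```

The force dropped and the clip jumped to x≈0, so it snapped. I press once squarely to confirm, retreat and look.

```bash
python3 - <<'E'
from chk import *
line(pl(-.059,0,0),.0262,.04)
h=line(pl(-.0465,0,0),.0262,.015,guard=10); st(f"press {h}")
line(pl(-.085,0,0),.0262,.06)
line(pl(-.085,0,0),.10,.2)
m=np.r_[MAT[:2],-1.9]
ctrl.move_ptp(*tcp(m,.08)); st("over mat")
F=snap("h")
for c in F: print(c,chk(F,c,0))
a=F["top"][260:320,320:400,::-1]; b=F["scene"][230:290,220:300,::-1]
cv2.imwrite("pics/h_crop.png",np.hstack([cv2.resize(x,(400,300),interpolation=cv2.INTER_CUBIC) for x in(a,b)]))
E
```

```text
press False t 23.48 tcp [ 0.5318 -0.0532  0.0815] F [ 1.1  4.8 -2. ] grip 79.5 op 0.261
over mat t 25.98 tcp [0.5288 0.2948 0.1343] F [ 0.2 -0.3 -2.7] grip 79.4 op 0.257
top (array([0.0017, 0.0007, 0.0018]), np.float64(22.5), np.float32(108.6875))
scene (array([-0.0001, -0.0019,  0.0129]), np.float64(23.8), np.float32(45.6875))
```

View pics/h_crop.png

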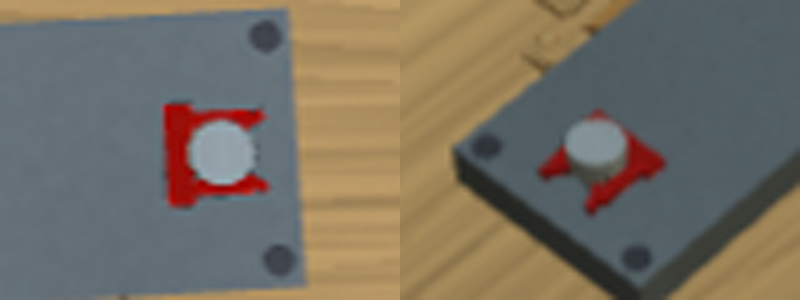

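The clip is home, square around the pin head in both views: (220,153) in the left half and (596,142) in the right. I stand the tool on the mat.

```bash
python3 - <<'E'
from chk import *
m=np.r_[MAT[:2],-1.9]
line(m,.012,.12)
h=line(m,.002,.02,guard=4); st(f"down {h}")
ctrl.dwell(.2); ctrl.command_gripper(1.0); ctrl.dwell(.3); st("open")
line(m,.16,.15)
p=ctrl.read_state()["tool_pos"]
line(np.r_[.45,.05,-1.9],.28,.3); ctrl.dwell(.4); st("clear")
F=snap("z")
for c in F: print(c,fork_fit({c:color(F[c],"blue")},m),chk(F,c,0))
a=F["top"][240:350,130:270,::-1]; b=F["scene"][130:290,215:420,::-1]
cv2.imwrite("pics/z_crop.png",np.hstack([cv2.resize(x,(400,314),interpolation=cv2.INTER_CUBIC) for x in(a,b)]))
E
```

```text
down True t 27.25 tcp [0.5297 0.2964 0.0593] F [0.2 0.8 4. ] grip 80.3 op 0.26
open t 28.38 tcp [0.5284 0.2957 0.058 ] F [ 0.8 -0.2 -0.2] grip 0.0 op 1.0
clear t 31.05 tcp [0.4533 0.06   0.3349] F [-0.2 -0.2  0.3] grip 0.0 op 0.998
top (array([ 0.52856206,  0.28724397, -1.90974511]), np.float64(78.441162109375)) (array([0.0017, 0.0007, 0.0018]), np.float64(22.5), np.float32(108.6875))
scene (array([ 0.52622354,  0.29007553, -1.90443302]), np.float64(56.06884765625)) (array([-0.0001, -0.0019,  0.0129]), np.float64(23.8), np.float32(45.6875))
```

View pics/z_crop.png

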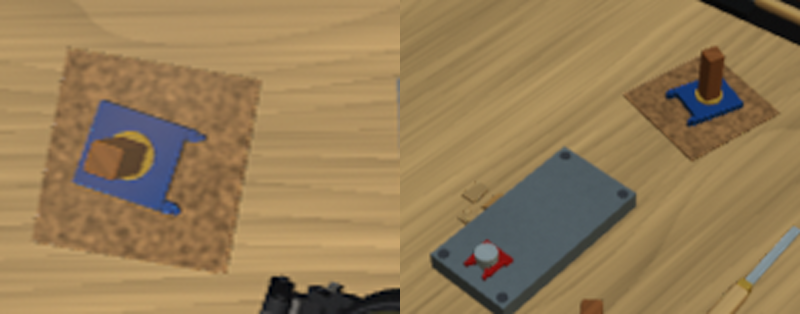

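The fork stands upright in the middle of the mat, about 2 mm off centre. The clip is home and the chips lie on the bench beside the plate.

```bash
python3 -c "
from cell import ctrl
print(ctrl.hand_in())"
```

```text
the job is handed in; nothing more can be done
None
```

The job is handed in at about 31 s: all three chips are swept onto the bench, the clip has snapped home on the pin, and the fork stands upright and released in the middle of the mat, all checked in the camera images.

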